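Tuck an edge trim under its lapped leaf and hold it flat

ROBOT

A 7-joint arm with a two-finger parallel gripper is mounted at the origin on a cart in front of the work surface, level with it; the furniture and walls round the work are solid. World frame = base frame: x ahead of the robot, y to its left, z up, the work surface at z = 0. Lengths are in m, angles in rad, forces in N, time in s.
With the tool pointing down it reaches from about 0.375 to 0.925 m from the base axis. Payload 3.1 kg.
Tool frame: the origin (TCP) lies midway between the tips of the shut fingers; the grasp point (between the pads) lies arm.grip_depth behind it (arm.grip_depth is the distance from the TCP to the grasp point, in m); y points along the fingers, x is the direction in which the jaws open and shut, and the axes are right-handed (so a half turn about y gives the same grasp; the last joint's range is limited). The gripper opens to 85 mm and grips with 20 to 120 N. Pads are 22 mm wide; open, the fingers measure 114 mm over their backs; the gripper's body (76 mm by 85 mm) begins 54 mm behind the grasp point. The pads swing forward as they close: fully open they stand 13 mm farther back than shut.
Start: joints at [-1.289, 0.383, 0.044, 1.598, -0.018, 1.161, -0.05], TCP at [0.241, 0.604, 0.231] pointing down, gripper open.
Joint ranges: [-2.61, 2.61], [-0.41, 2.15], [-1.48, 1.57], [0, 2.5], [-1.57, 4.71], [0.05, 1.97], [-2.85, 2.85]. Speed limits (rad/s): [2.79, 2.79, 3.14, 3.14, 3.14, 3.14, 3.14].

INTERFACE

Orientations are given as a 3x3 rotation matrix whose columns are the frame's x, y, z axes.
In Python, from rig import arm, vision gives the robot as it stands.
- The arm moves only by the tool servo_tool, never from a script. Its argument "commands" is a list of rows, each a list of 3 entries, a list of its own where there are three numbers: the turn, a rotation vector about the tool's x, y, z in rad, then the shift along the tool's x, y, z in cm, then the finger opening in cm, from 0 to 8.54. A call has exactly 5 rows; each row is the pose to reach, as a shift and turn from the pose commanded when the call began, along the tool's axes at that moment; what a row does not reach only later rows make up. A row lasts 1/12 s, in which the tool goes at most 41.7 mm and 7.16 degrees, less where a joint would pass 70% of its speed; a pose out of reach is approached as far as the arm can. A call with a gripper value outside its range is refused whole. The fingers move at their own pace and stop on an object; the grip force is fixed at half the most. Time passes only in rows, so rows that repeat a pose let the fingers close, or fill a call up. It gives the time, the measured TCP pose, the force and the opening at its end, in the units of the state.
- arm.state(): the state, without advancing time (a new reading comes with each control period).
- vision.capture(name): name is "side" or "top"; returns a dict with "pixels" (384x512x3 uint8, blue, green, red), "depth" (384x512 float32, m along the optical axis (not along the pixel's ray), 0 where there is no reading), "mtx" (3x3 intrinsics, pixels), "R" (3x3) and "t" (3): a world point X has camera coordinates R X + t. Camera axes: x right, y down, z forward; pixel columns grow to the right and rows downward; lengths in m; the calibration is good to about 2 mm. A picture is of the moment at which its call begins.
- arm.hand_in(): hands the job in, once; it reports no verdict.
The state is a dict: "time": time; "joint_positions": joint angles; "joint_vel": joint speeds; "tau": joint torques, N m; "eef_pos": TCP position; "orientation": TCP orientation; "wrist_force": force on the tool from outside, world axes, zero at the start; "ft_torque": the same for the moment, N m; "width": finger opening in m.
Only numpy, scipy, OpenCV 4.12 (cv2) and the standard library are available. Lean on these libraries where they do the work, as an engineer would, in place of code of your own. Each camera call takes 0.05 s, during which the arm holds its last target. There are 200 camera calls.

TASK

The display panel on the bench has two hinged blue leaves lapped over it; one already has its aluminium edge trim, and a green button on the batten marks the one that is still free. Take the loose L-shaped trim, lay it on the panel and slide the edge of its flat leg under the free leaf, without lifting either leaf, until it is fully home against the stop, square to the leaf and with its ends level with the leaf's ends. Finish while still holding it pressed firmly flat on the board, and leave the other things on the bench where they are.

Things in the scene. Friction and masses are not known exactly. Their poses are not given: they have to be found in the camera images.
- panel: the display panel's plywood board, 200 (x) x 340 (y) x 12 mm thick, fixed on the bench. Origin: centre of its underside. x points from its near edge to the batten at its far edge, y to the left. It has two bays, centred at y = -85 and y = +85 mm.
- batten: grey batten with two stop bars and the leaves, fixed on the board; origin and axes as the panel. It covers x = 64 to 100 mm and stands 14 mm above the board's top. In each bay, under the leaf, a stop bar 6.5 mm high and 120 mm long (y) has its near face at x = 35 mm: the trim's edge comes home against it.
- trim: loose aluminium L trim, 90 (x) x 120 (y) x 50 mm high, 0.13 to 0.23 kg, first flat on the bench left or right of the panel. Origin: centre of its underside, z up. Flat leg 4 mm thick over all 90 x 120 mm; upstand 10 mm thick (x = -45 to -35 mm), 120 mm long, 50 mm high on its near (-x) edge. The leg's free edge (x = +45 mm) goes under the leaf.
- trim_grip (a point): point inside the trim's upstand, midway along it, 35 mm above the trim's underside: a good place to pinch it across its 10 mm thickness (trim x axis).
- trim_nose (a point): middle of the free edge of the trim's flat leg, on its underside (trim x = +45, y = 0, z = 0 mm). Axes as the trim.
- fitted_trim: the trim already in the other bay: shaped as the loose one, fixed. Its origin lies on the batten's top at the middle of its bay (panel x = 83, y = -85 or +85, z = 26 mm); the trim lies on the board, its edge 1 mm short of the stop, its upstand at panel x = -56 to -46 mm. Axes as the panel.
- free_marker: green round button, 24 mm across, 6 mm high, fixed on the batten's top at the middle of the free bay (panel x = 83 mm, y = -85 or +85 mm). Origin: centre of its underside, 26 mm above the bench, 48 mm behind the stop's near face, 14 mm above the board's top. Axes as the panel.
- leaf_left (a joint): left (+y) leaf's hinge: 0 = down, grows as the lip lifts (0.1 rad = 6 mm); falls back by its weight (0.08 kg). Blue leaf 120 mm wide, 3 mm thick, hinged at panel x = 59 mm. When down, 7 mm free height below its flat part; its lip bends up: from x = 8 mm to its tip at x = -7 mm the free height grows to 13 mm. The stop is 42 mm behind the tip.
- leaf_right (a joint): angle of the right (-y) leaf's hinge; leaf and values as the left one.
- mug: white mug, 81 x 117 x 97 mm high, loose; stands beside the panel on the side away from the loose trim. Origin: centre of its underside.
- glue_bottle: white glue bottle with red nozzle, 42 mm across, 121 mm high, loose, upright behind on the left. Origin: centre of its underside.
- tape_roll: roll of brown tape lying flat, 114 mm across, 48 mm high, loose, behind on the right. Origin: centre of its underside.
- screwdriver: screwdriver with red handle, 201 x 26 x 26 mm, loose, lying across (along y) behind the panel. Origin: centre of its underside.

How it is judged:
By the outcome, as a careful person would: the job done as asked, in the order asked, and still so for the second after the job is handed in, while the arm keeps its last pose, push and grip.
It also fails if it takes over 42 s, if anything falls off the work surface, if the arm or the gripper's body presses on something with over 40 N, if the wrist force passes 120 N, or if a joint passes its speed limit or range.

## Working session

There is one attempt and no reset: what is moved stays moved. The work goes in short steps, Python scripts to look and compute and a tool call to move; the robot and the scene stay as the last step left them, time stands still between calls to the robot, and variables do not carry over. Pictures are saved under pics/ and viewed, about 8 in all and at most 12, crops included, and the job is handed in when it is done.

Besides the shell and the picture viewer there is one more tool, called as a command line: name --argument value ..., lists and objects as JSON in quotes. servo_tool: Moves the arm, as the interface text tells. Its arguments: {"type":"object","properties":{"commands":{"type":"array"}},"required":["commands"]}

```bash
ls; mkdir -p pics; python3 - <<'E'
from rig import arm, vision
import cv2, numpy as np
s=arm.state()
for k,v in s.items(): print(k,np.round(v,4).tolist())
print(arm.grip_depth)
for n in("side","top"):
    c=vision.capture(n); cv2.imwrite(f"pics/{n}0.png",c["pixels"]); np.savez(f"pics/{n}0.npz",**c)
    print(n,c["mtx"].tolist(),np.round(c["R"],3).tolist(),c["t"], (c["depth"]>0).mean())
a=cv2.imread("pics/side0.png");b=cv2.imread("pics/top0.png")
E
```

```text
pics
time 0.0
joint_positions [-1.2888, 0.3839, 0.0438, 1.5996, -0.0179, 1.1612, -0.0499]
joint_vel [-0.0003, -0.0001, -0.0009, 0.001, 0.0006, -0.0, 0.0005]
tau [-0.0004, -43.3454, 1.0243, -24.9511, 0.0106, 0.0113, 0.0]
eef_pos [0.2406, 0.6028, 0.2299]
orientation [[0.3707, -0.0008, -0.9288], [0.9288, -0.0025, 0.3707], [-0.0027, -1.0, -0.0002]]
wrist_force [-0.1661, 0.7334, 0.3562]
ft_torque [-0.0332, -0.0695, 0.0328]
width 0.0854
0.0187
side [[426.3767704459831, 0.0, 256.8608140822437], [0.0, 426.3767704459831, 185.82600484689303], [0.0, 0.0, 1.0]] [[0.998, -0.066, -0.021], [-0.058, -0.627, -0.776], [0.038, 0.776, -0.63]] [-0.5929377   0.0868777   1.37597706] 0.9961751302083334
top [[498.37344317014816, 0.0, 252.8264595804033], [0.0, 498.37344317014816, 193.21430718761502], [0.0, 0.0, 1.0]] [[-0.029, -1.0, -0.011], [-0.994, 0.03, -0.105], [0.105, 0.008, -0.994]] [0.02373039 0.62593861 1.48867789] 0.9960276285807291
```

View pics/top0.png

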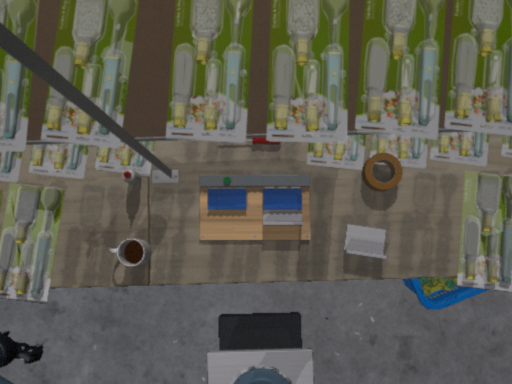

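View pics/side0.png

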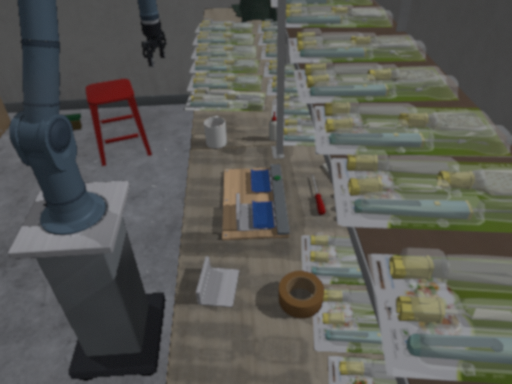

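```bash
cat > h.py <<'E'
import numpy as np, cv2
def load(n): return dict(np.load(f"pics/{n}.npz"))
def cloud(c):
    h,w=c["depth"].shape; u,v=np.meshgrid(np.arange(w),np.arange(h)); d=c["depth"]
    P=np.stack([(u-c["mtx"][0,2])/c["mtx"][0,0]*d,(v-c["mtx"][1,2])/c["mtx"][1,1]*d,d],-1)
    return (P-c["t"])@c["R"]
def ray(c,uv,z):
    uv=np.atleast_2d(uv).astype(float)
    d=np.c_[(uv[:,0]-c["mtx"][0,2])/c["mtx"][0,0],(uv[:,1]-c["mtx"][1,2])/c["mtx"][1,1],np.ones(len(uv))]@c["R"]
    o=-c["R"].T@c["t"]; return o+d*((z-o[2])/d[:,2])[:,None]
def rect(xy):
    (cx,cy),(w,h),a=cv2.minAreaRect(xy.astype(np.float32)); return np.round([cx,cy,w,h,a],4)
def crop(c,u0,v0,w,h,s,fn):
    im=c["pixels"][v0:v0+h,u0:u0+w]; im=cv2.resize(im,None,fx=s,fy=s,interpolation=cv2.INTER_CUBIC)
    cv2.imwrite(fn,np.clip(im*1.8,0,255).astype(np.uint8))
E
python3 - <<'E'
from h import *
T=load("top0");S=load("side0")
for n,c in(("top",T),("side",S)):
    P=cloud(c); hsv=cv2.cvtColor(c["pixels"],cv2.COLOR_BGR2HSV)
    x,y,z=P[...,0],P[...,1],P[...,2]
    table=(x>.4)&(x<.6)&(y>-.2)&(y<-.15); print(n,"table z",np.median(z[table]))
    def rep(nm,m):
        k,l,st,ce=cv2.connectedComponentsWithStats(m.astype(np.uint8))
        for i in range(1,k):
            if st[i,4]<6: continue
            q=l==i; print(" ",nm,st[i].tolist(),"med",np.round(np.median(P[q],0),4),"rect100*",rect(P[q][:,:2]*100),"z5/95",np.round(np.percentile(z[q],[5,95]),4))
    ws=(x>.3)&(x<.85)&(np.abs(y)<.6)&(z>-.02)&(z<.15)
    H,s,v=cv2.split(hsv)
    rep("green",ws&(H>45)&(H<90)&(s>80)&(x>.5)&(y<.3)&(y>-.1))
    rep("blue",ws&(H>95)&(H<130)&(s>120))
    tr=ws&(s<60)&(y<-.2)&(y>-.5)&(x<.62)
    rep("trim",tr)
    rep("board",ws&(s>80)&(H<30)&(abs(y)<.25)&(z>.006)&(z<.02)&(x<.7))
    rep("pole",ws&(y>.2)&(y<.4)&(x>.55)&(s<60))
crop(T,190,160,210,110,3.8,"pics/top_c.png")
E
```

```text
top table z 0.00022894278920285456
  green [223, 177, 8, 7, 43] med [0.6698 0.0833 0.0324] rect100* [66.9708  8.3714  1.9717  2.0304 17.4207] z5/95 [0.0251 0.0359]
  blue [208, 189, 38, 20, 722] med [0.6123 0.0853 0.0216] rect100* [61.37    8.6648 11.4256  6.0305 88.292 ] z5/95 [0.0156 0.0274]
  blue [263, 189, 39, 20, 739] med [ 0.6082 -0.0842  0.0218] rect100* [60.8657 -8.3677 11.6472  6.041  88.3931] z5/95 [0.0162 0.0281]
  trim [319, 192, 103, 89, 8383] med [ 4.856e-01 -3.497e-01 -1.000e-04] rect100* [ 48.7107 -35.0038  29.9935  26.5878  89.9601] z5/95 [-0.006   0.0069]
  board [199, 187, 111, 54, 3036] med [0.5357 0.0219 0.0113] rect100* [56.6279  0.2762 33.8412 16.4366 88.2362] z5/95 [0.0069 0.0165]
  pole [122, 140, 70, 83, 4584] med [ 6.668e-01  2.896e-01 -2.000e-04] rect100* [6.78271e+01 3.00018e+01 2.56523e+01 1.99911e+01 4.20000e-03] z5/95 [-0.0065  0.0332]
  pole [124, 143, 6, 6, 19] med [0.784  0.392  0.0357] rect100* [78.4587 39.4934  2.1182  1.0491 51.5588] z5/95 [0.0301 0.038 ]
side table z 0.0008850954143649483
  green [274, 176, 6, 4, 22] med [0.6684 0.0825 0.0309] 
[... 229 characters left out ...]
 478] med [ 0.6058 -0.09    0.0223] rect100* [60.5841 -8.5682 11.8811  5.9736 88.7989] z5/95 [0.0193 0.0263]
  trim [169, 246, 113, 102, 9651] med [ 4.860e-01 -3.761e-01  4.000e-04] rect100* [ 4.86357e+01 -3.50028e+01  2.67287e+01  2.99918e+01  4.30000e-03] z5/95 [-0.0027  0.0059]
  board [222, 169, 57, 70, 1523] med [0.5267 0.0083 0.012 ] rect100* [ 5.67224e+01 -4.95000e-02  3.36054e+01  1.66363e+01  8.86281e+01] z5/95 [0.0086 0.0151]
  pole [271, 111, 4, 7, 9] med [0.6829 0.3763 0.1152] rect100* [68.1063 37.8348  0.5501  1.8533 44.5857] z5/95 [0.0938 0.1241]
  pole [240, 119, 83, 48, 2601] med [0.6939 0.2901 0.0016] rect100* [69.9687 30.0032 29.9604 19.9555  0.0858] z5/95 [-0.0028  0.0792]
```

View pics/top_c.png

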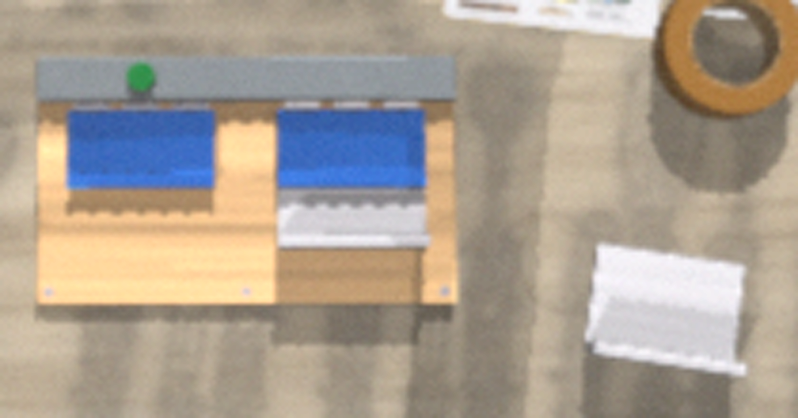

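```bash
cat >> h.py <<'E'
PAN=np.array([.5842,.0012]); PYAW=np.radians(-1.68)
def pan2w(x,y):
    c,s=np.cos(PYAW),np.sin(PYAW); return PAN+np.array([c*x-s*y,s*x+c*y])
def go(target,yaw):
    """shift (cm, tool axes) and turn about tool y to reach world target with tool x at yaw, y down"""
    from rig import arm
    s=arm.state(); R=np.array(s["orientation"]); p=np.array(s["eef_pos"])
    Rt=np.array([[np.cos(yaw),0,-np.sin(yaw)],[np.sin(yaw),0,np.cos(yaw)],[0,-1,0]])
    rv,_=cv2.Rodrigues(R.T@Rt)
    print("t",round(s["time"],2),"pos",np.round(p,4),"F",np.round(s["wrist_force"],1),"w",round(s["width"],4),"yaw",round(np.degrees(np.arctan2(R[1,0],R[0,0])),2))
    print(" turn",np.round(rv.ravel(),3)," shift cm",np.round(R.T@(np.array(target)-p)*100,2), "rate pos err mm",np.round((np.array(target)-p)*1000,1))
E
python3 - <<'E'
from h import *
for n in("top0","side0"):
    c=load(n); P=cloud(c); x,y,z=np.moveaxis(P,-1,0); hsv=cv2.cvtColor(c["pixels"],cv2.COLOR_BGR2HSV)
    roi=(x>.37)&(x<.6)&(y>-.47)&(y<-.25)
    v=hsv[...,2].astype(int)
    up=roi&(z>.03)&(z<.07)
    print(n,"bench v",np.median(v[roi&(v<140)]),"upst n",up.sum(),"rect",rect(P[up][:,:2]*100),"z95",np.percentile(z[up],[50,95]))
    A=P[up][:,:2]; m=A.mean(0); u=np.linalg.svd(A-m)[2][0]; print(" mean",m.round(4),"dir",np.degrees(np.arctan2(-u[0]*np.sign(u[1]),abs(u[1]))).round(2),"len",np.ptp((A-m)@u).round(4))
    top=up&(z>.042); A=P[top][:,:2]; print(" top part mean",A.mean(0).round(4),top.sum())
    br=roi&(hsv[...,1]<30)&(v>100)
    k,l,st,_=cv2.connectedComponentsWithStats(br.astype(np.uint8)); i=1+np.argmax(st[1:,4]); q=(l==i)
    print(" bright",st[i].tolist(),"v",np.percentile(v[q],[5,50,95]))
    qq=q&(z<.012); px=np.argwhere(qq)[:,::-1]; X=ray(c,px,.004); print(" leg rect@z4",rect(X[:,:2]*100),"zmed",np.median(z[qq]))
E
```

```text
top0 bench v 99.0 upst n 140 rect [ 43.2019 -32.4483  11.8251   0.9939  79.8448] z95 [0.04877303 0.05382759]
 mean [ 0.4322 -0.3232] dir -10.19 len 0.1182
 top part mean [ 0.4321 -0.324 ] 138
 bright [344, 224, 43, 35, 1167] v [112. 126. 137.]
 leg rect@z4 [ 47.4467 -33.9858  13.3949   8.7295  77.9472] zmed 0.003291483664586102
side0 bench v 99.0 upst n 222 rect [ 43.1092 -32.5784  12.1192   1.1296  79.6461] z95 [0.04866708 0.05221634]
 mean [ 0.4311 -0.3319] dir -10.27 len 0.1212
 top part mean [ 0.4308 -0.3293] 168
 bright [196, 256, 44, 51, 1480] v [109. 125. 142.]
 leg rect@z4 [ 46.7732 -32.5268  13.8383  10.5495  81.949 ] zmed 0.003889319123773803
```

servo_tool --commands '[[[0, 0.12, 0], [0, 0, 0], 8.5], [[0, 0.24, 0], [-3, 0, -2.5], 8.5], [[0, 0.36, 0], [-6, 0, -5], 8.5], [[0, 0.48, 0], [-9, 0, -7.5], 8.5], [[0, 0.6, 0], [-12, 0, -10], 8.5]]'

```text
time: 0.52
eef_pos: [0.2894, 0.4531, 0.2304]
orientation: [[0.833, -0.001, -0.553], [0.553, -0.001, 0.833], [-0.001, -1.0, -0.001]]
wrist_force: [0.6, 1.0, 0.7]
width: 0.0851
```

servo_tool --commands '[[[0, 0.1, 0], [-0.6, 0, -3.8], 8.5], [[0, 0.2, 0], [-1.2, 0, -7.6], 8.5], [[0, 0.3, 0], [-1.9, 0, -11.4], 8.5], [[0, 0.4, 0], [-2.5, 0, -15.2], 8.5], [[0, 0.5, 0], [-3.1, 0, -19], 8.5]]'

```text
time: 0.93
eef_pos: [0.3695, 0.278, 0.2309]
orientation: [[0.996, -0.001, -0.086], [0.086, -0.0, 0.996], [-0.001, -1.0, -0.0]]
wrist_force: [-0.5, 0.0, -0.6]
width: 0.085
```

servo_tool --commands '[[[0, 0.05, 0], [1.3, 0, -3.7], 8.5], [[0, 0.1, 0], [2.6, 0, -7.3], 8.5], [[0, 0.16, 0], [3.8, 0, -11], 8.5], [[0, 0.21, 0], [5.1, 0, -14.6], 8.5], [[0, 0.265, 0], [6.4, 0, -18.3], 8.5]]'

```text
time: 1.35
eef_pos: [0.4498, 0.1019, 0.231]
orientation: [[0.985, -0.0, 0.175], [-0.175, 0.001, 0.985], [-0.0, -1.0, 0.0]]
wrist_force: [0.9, 0.9, -0.7]
width: 0.0847
```

```bash
python3 -c "
from h import *
go([.4315,-.325,.12],np.radians(-10.2))"
```

```text
t 1.35 pos [0.4498 0.1019 0.231 ] F [ 0.9  0.9 -0.7] w 0.0847 yaw -10.09
 turn [-0.     0.002 -0.   ]  shift cm [  5.69  11.08 -42.36] rate pos err mm [ -18.3 -426.9 -111. ]
```

servo_tool --commands '[[[0, 0, 0], [0.5, 0.5, -4], 8.5], [[0, 0, 0], [1, 1, -8], 8.5], [[0, 0, 0], [1.5, 1.5, -12], 8.5], [[0, 0, 0], [2, 2, -16], 8.5], [[0, 0, 0], [2.5, 2.5, -20], 8.5]]'

```text
time: 1.77
eef_pos: [0.4389, -0.0994, 0.2059]
orientation: [[0.985, 0.0, 0.173], [-0.173, 0.001, 0.985], [-0.0, -1.0, 0.001]]
wrist_force: [0.6, -0.2, -0.7]
width: 0.085
```

servo_tool --commands '[[[0, 0, 0], [0.6, 0.7, -4], 8.5], [[0, 0, 0], [1.3, 1.5, -8], 8.5], [[0, 0, 0], [2, 2.5, -12], 8.5], [[0, 0, 0], [2.7, 3.5, -16], 8.5], [[0, 0, 0], [3.2, 4.5, -20], 8.5]]'

```text
time: 2.18
eef_pos: [0.4369, -0.3012, 0.1606]
orientation: [[0.985, 0.0, 0.172], [-0.172, 0.0, 0.985], [0.0, -1.0, 0.0]]
wrist_force: [1.0, 0.0, 1.1]
width: 0.0851
```

servo_tool --commands '[[[0, 0, 0], [0, 1.2, -1.2], 8.5], [[0, 0, 0], [0, 2.5, -2.36], 8.5], [[0, 0, 0], [0, 4, -2.36], 8.5], [[0, 0, 0], [0, 4, -2.36], 8.5], [[0, 0, 0], [0, 4, -2.36], 8.5]]'

```text
time: 2.6
eef_pos: [0.4317, -0.3225, 0.1203]
orientation: [[0.985, -0.003, 0.173], [-0.173, 0.001, 0.985], [-0.003, -1.0, 0.001]]
wrist_force: [0.4, 0.2, 0.2]
width: 0.0852
```

```bash
python3 -c "
from h import *
from rig import vision
go([.4315,-.325,.018],np.radians(-10.2))
for n in ('top','side'):
    c=vision.capture(n); np.savez(f'pics/{n}1.npz',**c)
a=load('top1');b=load('side1')
crop(a,310,190,110,90,4,'pics/a.png');crop(b,150,200,110,90,4,'pics/b.png')
cv2.imwrite('pics/ab1.png',np.vstack([cv2.imread('pics/a.png'),cv2.imread('pics/b.png')])[:,:,:][:720])
im=np.hstack([cv2.resize(cv2.imread(f'pics/{k}.png'),(400,327)) for k in 'ab']);cv2.imwrite('pics/ab1.png',im)"
```

```text
t 2.6 pos [ 0.4317 -0.3225  0.1203] F [0.4 0.2 0.2] w 0.0852 yaw -9.98
 turn [-0.001  0.004 -0.003]  shift cm [ 0.06 10.23 -0.26] rate pos err mm [  -0.2   -2.5 -102.3]
```

View pics/ab1.png

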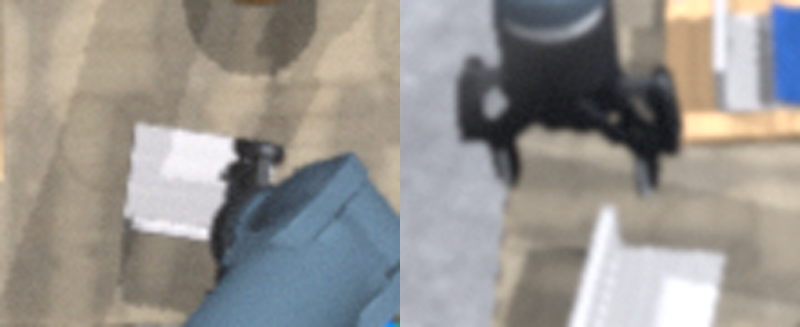

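servo_tool --commands '[[[0, 0.004, 0], [0, 3, -0.2], 8.5], [[0, 0.004, 0], [0, 6, -0.25], 8.5], [[0, 0.004, 0], [0, 8.5, -0.25], 8.5], [[0, 0.004, 0], [0, 9.7, -0.25], 8.5], [[0, 0.004, 0], [0, 10.2, -0.25], 8.5]]'

```text
time: 3.12
eef_pos: [0.432, -0.3243, 0.0182]
orientation: [[0.984, -0.002, 0.175], [-0.175, 0.002, 0.984], [-0.002, -1.0, 0.001]]
wrist_force: [-0.4, -0.7, 0.4]
width: 0.0845
```

servo_tool --commands '[[[0, 0, 0], [0, 0, 0], 6], [[0, 0, 0], [0, 0, 0], 4], [[0, 0, 0], [0, 0, 0], 2.5], [[0, 0, 0], [0, 0, 0], 1.5], [[0, 0, 0], [0, 0, 0], 1.5]]'

```text
time: 3.53
eef_pos: [0.4331, -0.3262, 0.0205]
orientation: [[0.984, 0.002, 0.177], [-0.177, -0.001, 0.984], [0.002, -1.0, -0.001]]
wrist_force: [-0.1, 0.9, -0.5]
width: 0.0253
```

servo_tool --commands '[[[0, 0, 0], [0, 0, 0], 1.2], [[0, 0, 0], [0, 0, 0], 0], [[0, 0, 0], [0, 0, 0], 0], [[0, 0, 0], [0, 0, 0], 0], [[0, 0, 0], [0, 0, 0], 0]]'

```text
time: 3.95
eef_pos: [0.4328, -0.3261, 0.0201]
orientation: [[0.984, 0.001, 0.177], [-0.177, -0.0, 0.984], [0.001, -1.0, 0.0]]
wrist_force: [-0.9, 0.8, 6.2]
width: 0.0089
```

servo_tool --commands '[[[0, 0, 0], [0, -1, 0], 0], [[0, 0, 0], [0, -3, 0], 0], [[0, 0, 0], [0, -6, 0], 0], [[0, 0, 0], [0, -9, 0], 0], [[0, 0, 0], [0, -10.5, 0], 0]]'

```text
time: 4.37
eef_pos: [0.4328, -0.3268, 0.1272]
orientation: [[0.984, 0.003, 0.178], [-0.178, -0.002, 0.984], [0.003, -1.0, -0.001]]
wrist_force: [0.9, -0.5, -1.1]
width: 0.0097
```

```bash
python3 -c "
from h import *
w=pan2w(-.115,.085); print(w)
go([*w,.12],PYAW)"
```

```text
[0.47174141 0.08953496]
t 4.37 pos [ 0.4328 -0.3268  0.1272] F [ 0.9 -0.5 -1.1] w 0.0097 yaw -10.24
 turn [ 0.002 -0.149  0.003]  shift cm [-3.58  0.65 41.66] rate pos err mm [ 38.9 416.3  -7.2]
```

servo_tool --commands '[[[0, 0, 0], [-0.2, 0, 2], 0], [[0, 0, 0], [-0.5, 0, 5.5], 0], [[0, 0, 0], [-0.8, 0, 9], 0], [[0, 0, 0], [-1.1, 0, 12.5], 0], [[0, 0, 0], [-1.4, 0, 16], 0]]'

```text
time: 4.78
eef_pos: [0.4457, -0.1641, 0.1241]
orientation: [[0.984, -0.001, 0.178], [-0.178, 0.001, 0.984], [-0.001, -1.0, 0.0]]
wrist_force: [1.5, 0.3, -2.0]
width: 0.0089
```

servo_tool --commands '[[[0, 0, 0], [-0.3, 0, 3.5], 0], [[0, 0, 0], [-0.6, 0, 7], 0], [[0, 0, 0], [-0.9, 0, 10.5], 0], [[0, 0, 0], [-1.2, 0, 14], 0], [[0, 0, 0], [-1.5, 0, 17.5], 0]]'

```text
time: 5.2
eef_pos: [0.462, 0.0108, 0.1242]
orientation: [[0.984, -0.001, 0.177], [-0.177, 0.0, 0.984], [-0.001, -1.0, 0.0]]
wrist_force: [1.3, -0.6, -2.1]
width: 0.0091
```

servo_tool --commands '[[[0, -0.04, 0], [-0.2, 0, 3], 0], [[0, -0.09, 0], [-0.5, 0, 6], 0], [[0, -0.149, 0], [-0.7, 0, 8.2], 0], [[0, -0.149, 0], [-0.7, 0, 8.2], 0], [[0, -0.149, 0], [-0.7, 0, 8.2], 0]]'

```text
time: 5.62
eef_pos: [0.4703, 0.0924, 0.1241]
orientation: [[1.0, -0.001, 0.025], [-0.025, -0.001, 1.0], [-0.001, -1.0, -0.001]]
wrist_force: [-1.1, -0.6, -1.9]
width: 0.0089
```

```bash
cat > look.py <<'E'
from h import *
from rig import vision
import sys
k=sys.argv[1]
for n in ('top','side'):
    c=vision.capture(n); np.savez(f'pics/{n}{k}.npz',**c)
a=load('top'+k);b=load('side'+k)
crop(a,190,165,130,95,3,'pics/a.png');crop(b,205,155,100,95,4,'pics/b.png')
cv2.imwrite(f'pics/ab{k}.png',np.hstack([cv2.resize(cv2.imread(f'pics/{q}.png'),(390,380)) if 0 else cv2.resize(cv2.imread(f'pics/{q}.png'),(400,300)) for q in 'ab']))
# held-trim pose: upstand/leg points by depth + brightness
for n,c in(('top',a),('side',b)):
    P=cloud(c); x,y,z=np.moveaxis(P,-1,0); hsv=cv2.cvtColor(c["pixels"],cv2.COLOR_BGR2HSV)
    m=(hsv[...,1]<45)&(hsv[...,2]>95)&(x>.4)&(x<.62)&(y>-.005)&(y<.2)&(z>.006)&(z<.2)
    print(n,m.sum(),'rect cm',rect(P[m][:,:2]*100),'z pct',np.percentile(z[m],[5,50,95]).round(4))
    h=np.histogram(z[m],np.arange(0,.2,.01))[0]; print(' zhist/10mm',h)
E
python3 look.py 2; python3 -c "
from h import *
w=pan2w(-.115,.085)
go([*w,.045],PYAW)"
```

```text
top 647 rect cm [54.3231 10.0213 21.6121  8.4597 60.4289] z pct [0.1008 0.1073 0.115 ]
 zhist/10mm [  3  13   6   0   0   0   0   0   0   4 490 101   0   0   5  25   0   0
   0]
side 633 rect cm [53.0553  9.4127 17.72   14.8355 77.0741] z pct [0.024  0.1082 0.1532]
 zhist/10mm [  3  23  10   1   0   0   0   0   0   0 444  79  10   4  14  41   0   0
   2]
t 5.72 pos [0.4701 0.0897 0.1241] F [ 0.4 -0.2 -2.2] w 0.0093 yaw -1.74
 turn [ 0.001 -0.001 -0.001]  shift cm [0.17 7.91 0.  ] rate pos err mm [  1.6  -0.1 -79.1]
```

View pics/ab2.png

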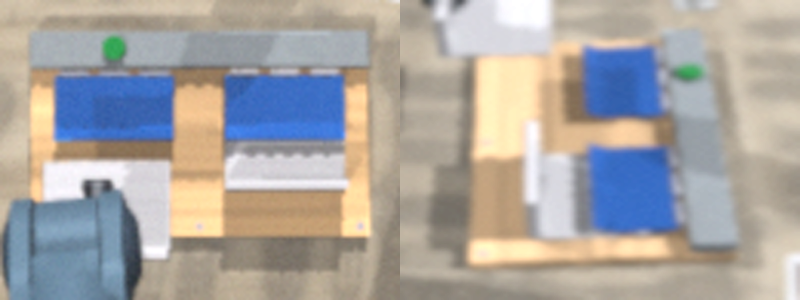

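servo_tool --commands '[[[0, 0, 0], [0, 2, 0], 0], [[0, 0, 0], [0.1, 4.5, 0], 0], [[0, 0, 0], [0.15, 6.5, 0], 0], [[0, 0, 0], [0.15, 7.9, 0], 0], [[0, 0, 0], [0.15, 7.9, 0], 0]]'

```text
time: 6.13
eef_pos: [0.4692, 0.0881, 0.0427]
orientation: [[0.999, -0.006, 0.032], [-0.032, -0.004, 0.999], [-0.006, -1.0, -0.004]]
wrist_force: [-0.4, 0.4, -2.4]
width: 0.0093
```

```bash
cat > meas.py <<'E'
from h import *
from rig import vision
import sys
def cap(k):
    for n in ('top','side'):
        c=vision.capture(n); np.savez(f'pics/{n}{k}.npz',**c)
def topan(X): 
    c,s=np.cos(PYAW),np.sin(PYAW); d=X[...,:2]-PAN; return np.stack([c*d[...,0]+s*d[...,1],-s*d[...,0]+c*d[...,1]],-1)*1000
def edges(c,m,z,lab):
    """edge lines of mask (panel frame mm) by ray onto plane z, per image row/col extremes"""
    k,l,st,_=cv2.connectedComponentsWithStats(m.astype(np.uint8)); i=1+np.argmax(st[1:,4])
    px=np.argwhere(l==i)[:,::-1]; q=topan(ray(c,px,z)); 
    yb=np.round(q[:,1]/3); xb=np.round(q[:,0]/3)
    far=np.array([[np.median(q[yb==b][:,1]),q[yb==b][:,0].max()] for b in np.unique(yb)])
    far=far[3:-3]; f=np.polyfit(far[:,0],far[:,1],1); r=far[:,1]-np.polyval(f,far[:,0]); far=far[abs(r)<4]; f=np.polyfit(far[:,0],far[:,1],1)
    L=np.array([[q[xb==b][:,0].mean(),q[xb==b][:,1].max(),q[xb==b][:,1].min()] for b in np.unique(xb)])[2:-2]
    print(lab,st[i].tolist(),"far edge x at mid",np.polyval(f,85).round(1),"yaw deg",np.degrees(-np.arctan(f[0])).round(2),"y max/min med",np.median(L[:,1]).round(1),np.median(L[:,2]).round(1))
if __name__=="__main__":
    k,zl=sys.argv[1],float(sys.argv[2]); cap(k)
    for n in('top','side'):
        c=load(n+k); P=cloud(c); x,y,z=np.moveaxis(P,-1,0); hsv=cv2.cvtColor(c["pixels"],cv2.COLOR_BGR2HSV); H,s,v=cv2.split(hsv)
        roi=(x>.4)&(x<.63)&(y>-.005)&(y<.2)
        edges(c,roi&(s<60)&(v>75)&(abs(z-zl)<.012),zl,n+" leg")
        edges(c,roi&(H>95)&(H<130)&(s>120),.022,n+" leaf")
        bl=roi&(H>95)&(H<130)&(s>120); print("  leaf z",np.percentile(z[bl],[5,50,95]).round(4))
    crop(load('top'+k),190,165,130,95,3,'pics/a.png');crop(load('side'+k),205,155,100,95,4,'pics/b.png')
    cv2.imwrite(f'pics/ab{k}.png',np.hstack([cv2.resize(cv2.imread(f'pics/{q}.png'),(400,300)) for q in 'ab']))
E
python3 meas.py 3 .029; python3 -c "
from h import *
go([*pan2w(-.115,.085),.032],PYAW)"
```

```text
top leg [208, 218, 40, 27, 515] far edge x at mid -33.7 yaw deg 0.04 y max/min med 56.3 25.9
top leaf [208, 193, 38, 16, 570] far edge x at mid 41.6 yaw deg 2.12 y max/min med 140.2 29.3
  leaf z [0.0164 0.0217 0.0279]
side leg [216, 170, 28, 23, 524] far edge x at mid -49.9 yaw deg 13.58 y max/min med 138.4 23.4
side leaf [252, 171, 15, 21, 282] far edge x at mid 28.4 yaw deg 14.7 y max/min med 136.4 32.1
  leaf z [0.0193 0.0226 0.0262]
t 6.23 pos [0.4718 0.0891 0.0452] F [ 0.8 -1.  -2.6] w 0.0087 yaw -1.83
 turn [ 0.001 -0.003 -0.001]  shift cm [-0.01  1.32  0.04] rate pos err mm [ -0.1   0.4 -13.2]
```

View pics/ab3.png

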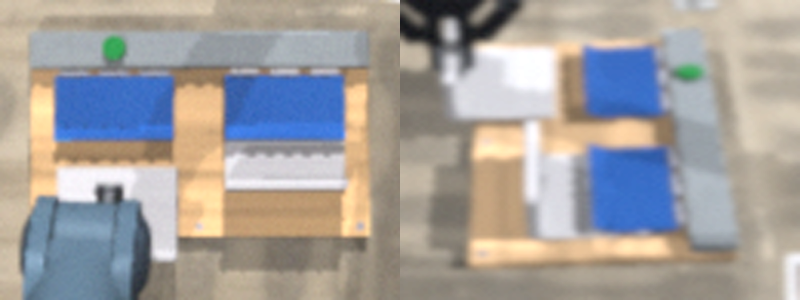

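```bash
cat > sub.py <<'E'
from h import *
from meas import topan,cap
import sys
def cross(p,i0,hw=5):
    """subpixel mid-level crossing of profile p near i0"""
    a=p[i0-hw:i0+hw+1]; g=np.abs(np.gradient(cv2.GaussianBlur(a.reshape(1,-1),(3,1),.7).ravel())); g[:1]=g[-1:]=0
    j=int(np.argmax(g)); w=g[max(0,j-2):j+3]; return i0-hw+(w*np.arange(max(0,j-2),max(0,j-2)+len(w))).sum()/w.sum(), g[j]
def line(c,axis,rng,i0,z,lab,hw=5,ch=None):
    im=c["pixels"].astype(np.float32); d=im[...,0]-im[...,2] if ch is None else ch(im)
    pts=[]
    for r in rng:
        p=d[r] if axis=='row' else d[:,r]
        e,g=cross(p,i0,hw)
        if g>6: pts.append((e,r) if axis=='row' else (r,e))
    if len(pts)<4: print(lab,"few",len(pts)); return
    q=topan(ray(c,np.array(pts),z)); a,b=(0,1) if axis=='row' else (1,0)
    f=np.polyfit(q[:,a],q[:,b],1); r=q[:,b]-np.polyval(f,q[:,a]); k=abs(r)<2.5*np.median(abs(r))+.2; f=np.polyfit(q[k,a],q[k,b],1)
    print(lab,"n",k.sum(),"pos",np.median(q[k,b]).round(2),"rms",np.std(q[k,b]-np.polyval(f,q[k,a])).round(2),"skew deg",np.degrees(np.arctan(f[0])).round(2))
    return np.median(q[k,b])
E
python3 - <<'E'
from sub import *
c=load('top3'); im=c["pixels"].astype(int); d=im[...,0]-im[...,2]
print("row225",d[225,200:256].tolist()); print("row203",d[203,200:256].tolist()); print("col240",d[186:250,240].tolist())
line(c,'row',range(195,208),208,.022,"leaf L y"); line(c,'row',range(195,208),246,.022,"leaf R y")
line(c,'row',range(222,228),209,.029,"leg L y"); line(c,'row',range(222,244),247,.029,"leg R y")
line(c,'col',range(228,244),218,.029,"leg far x"); line(c,'col',range(213,243),209,.03,"leaf tip x")
E
```

```text
row225 [-52, -60, -61, -61, -60, -60, -61, -54, -29, -5, 1, 2, 1, 2, 1, 2, 2, 1, 1, 2, 3, 3, 2, 4, 5, 5, 4, 4, 3, 1, 0, 0, 1, 1, 2, 1, 2, 3, 2, 1, 1, 1, 2, 2, 0, 1, 2, -15, -42, -54, -58, -61, -61, -61, -62, -63]
row203 [-52, -62, -62, -62, -63, -61, -57, -8, 52, 75, 76, 73, 73, 72, 74, 75, 72, 71, 72, 75, 76, 77, 75, 74, 74, 74, 76, 75, 74, 75, 75, 77, 76, 78, 78, 77, 77, 80, 72, 68, 66, 65, 68, 66, 66, 55, -5, -42, -54, -52, -52, -54, -53, -51, -52, -52]
col240 [2, 4, 14, 43, 74, 77, 78, 73, 77, 76, 76, 71, 71, 69, 70, 67, 68, 66, 76, 90, 80, 81, 64, 15, -23, -28, -30, -28, -30, -32, -43, -33, -9, -1, 4, 2, 3, 0, 2, 1, 2, 1, 1, 0, 2, 0, 1, 3, 1, 1, 2, 1, 1, 3, 1, 1, 0, 1, 2, 1, 1, -2, -12, -12]
leaf L y n 13 pos 145.49 rms 0.07 skew deg -0.72
leaf R y n 13 pos 26.58 rms 0.08 skew deg 0.09
leg L y n 5 pos 141.76 rms 0.06 skew deg 0.23
leg R y n 17 pos 21.87 rms 0.15 skew deg -0.23
leg far x n 16 pos -32.56 rms 0.56 skew deg 0.77
leaf tip x n 30 pos -5.62 rms 0.11 skew deg -0.25
```

servo_tool --commands '[[[0, 0, 0], [0, 0, 0.2], 0], [[0, 0, 0], [0, 0.3, 0.42], 0], [[0, 0, 0], [0, 0.6, 0.42], 0], [[0, 0, 0], [0, 0.9, 0.42], 0], [[0, 0, 0], [0, 1, 0.42], 0]]'

```text
time: 6.65
eef_pos: [0.4721, 0.0956, 0.0352]
orientation: [[1.0, -0.0, 0.028], [-0.028, 0.0, 1.0], [-0.0, -1.0, 0.0]]
wrist_force: [-0.3, 0.7, -1.5]
width: 0.009
```

```bash
python3 - <<'E'
from sub import *
cap('4'); c=load('top4')
line(c,'row',range(195,208),208,.022,"leaf L y"); line(c,'row',range(195,208),246,.022,"leaf R y")
line(c,'row',range(222,227),208,.019,"leg L y"); line(c,'row',range(224,244),247,.019,"leg R y")
line(c,'col',range(228,244),218,.019,"leg far x"); line(c,'col',range(213,243),209,.03,"leaf tip x");line(c,'col',range(267,298),210,.03,"Rleaf tip x")
c=load('top0'); print("at start:")
line(c,'col',range(204,306),187,.026,"batten near x");line(c,'col',range(267,298),210,.03,"Rleaf tip x"); line(c,'col',range(213,243),209,.03,"leaf tip x")
line(c,'col',range(204,257),240,.012,"board near x")
line(c,'row',range(188,238),200,.012,"board L y");line(c,'row',range(188,238),309,.012,"board R y")
line(c,'col',range(350,380),257,.05,"loose", ) 
go([*pan2w(-.115,.085),.030],PYAW)
E
```

```text
leaf L y n 13 pos 145.49 rms 0.09 skew deg -0.73
leaf R y n 13 pos 26.56 rms 0.09 skew deg 0.05
leg L y n 5 pos 149.78 rms 0.22 skew deg -3.26
leg R y n 17 pos 29.29 rms 0.2 skew deg -0.22
leg far x n 16 pos -30.08 rms 0.26 skew deg 0.96
leaf tip x n 30 pos -5.61 rms 0.09 skew deg -0.25
Rleaf tip x n 31 pos -4.98 rms 0.13 skew deg 0.18
at start:
batten near x n 78 pos 56.39 rms 0.55 skew deg -0.17
Rleaf tip x n 29 pos -4.99 rms 0.08 skew deg 0.05
leaf tip x n 30 pos -5.66 rms 0.08 skew deg -0.19
board near x n 48 pos -98.85 rms 0.12 skew deg -0.17
board L y n 38 pos 169.73 rms 0.42 skew deg 0.24
board R y n 39 pos -168.58 rms 0.33 skew deg 0.64
loose few 0
t 6.75 pos [0.472  0.0953 0.0351] F [ 0.4 -0.1 -1.6] w 0.0091 yaw -1.65
 turn [ 0.     0.001 -0.001]  shift cm [-0.01  0.51 -0.57] rate pos err mm [-0.2 -5.7 -5.1]
```

servo_tool --commands '[[[0, -0.004, 0], [0, 0, -0.2], 0], [[0, -0.004, 0], [0, 0, -0.35], 0], [[0, -0.004, 0], [0, 0.1, -0.35], 0], [[0, -0.004, 0], [0, 0.1, -0.35], 0], [[0, -0.004, 0], [0, 0.1, -0.35], 0]]'

```text
time: 7.17
eef_pos: [0.4721, 0.0917, 0.0343]
orientation: [[1.0, -0.0, 0.025], [-0.025, 0.0, 1.0], [-0.0, -1.0, 0.0]]
wrist_force: [0.3, -0.5, -2.8]
width: 0.0091
```

```bash
sed -i 's/radians(-1.68)/radians(-1.47)/' h.py; cat > m5.py <<'E'
from sub import *
import sys
k=sys.argv[1]; zl=float(sys.argv[2]); cap(k); c=load('top'+k)
r0=int(sys.argv[3]) if len(sys.argv)>3 else 218
line(c,'row',range(195,207),208,.022,"leaf L y"); line(c,'row',range(195,207),246,.022,"leaf R y")
line(c,'row',range(r0+4,r0+9),208,zl,"leg L y"); line(c,'row',range(r0+4,r0+26),247,zl,"leg R y")
line(c,'col',range(228,244),r0,zl,"leg far x"); line(c,'col',range(212,220),r0,zl,"leg far x left");line(c,'col',range(213,243),209,.03,"leaf tip x");line(c,'col',range(267,298),210,.03,"Rleaf tip x")
P=cloud(c);x,y,z=np.moveaxis(P,-1,0);im=c["pixels"].astype(int);d=im[...,0]-im[...,2]
q=topan(P); lg=(abs(d)<12)&(q[...,0]>-110)&(q[...,0]<-12)&(q[...,1]>28)&(q[...,1]<142)&(z<.05)&(im[...,0]>80)
A=np.c_[q[lg],np.ones(lg.sum())]; f=np.linalg.lstsq(A,z[lg]*1000,rcond=None)[0]; print("leg plane slope deg x,y",np.degrees(f[:2]).round(2),"z mid",(f@[-40,85,1]).round(1),lg.sum())
go([*pan2w(-.115,.085),.030],PYAW)
E
python3 m5.py 5 .018
```

```text
leaf L y n 12 pos 145.35 rms 0.09 skew deg -0.89
leaf R y n 12 pos 26.48 rms 0.07 skew deg -0.08
leg L y n 5 pos 146.74 rms 0.09 skew deg -0.2
leg R y n 18 pos 25.86 rms 0.14 skew deg -0.35
leg far x n 16 pos -29.68 rms 0.24 skew deg 1.31
leg far x left n 8 pos -29.12 rms 0.24 skew deg -0.46
leaf tip x n 30 pos -5.26 rms 0.1 skew deg -0.08
Rleaf tip x n 30 pos -5.27 rms 0.12 skew deg 0.36
leg plane slope deg x,y [ 0.09 -0.4 ] z mid 16.9 472
t 7.27 pos [0.4722 0.0918 0.0343] F [ 0.4  0.3 -2.4] w 0.0091 yaw -1.43
 turn [-0.     0.001  0.   ]  shift cm [-0.07  0.43 -0.27] rate pos err mm [-0.8 -2.7 -4.3]
```

servo_tool --commands '[[[0, 0, 0], [0, 0.1, 0], 0], [[0, 0, 0], [0, 0.2, 0], 0], [[0, 0, 0], [0, 0.3, 0], 0], [[0, 0, 0], [0, 0.3, 0], 0], [[0, 0, 0], [0, 0.3, 0], 0]]'

```text
time: 7.68
eef_pos: [0.4722, 0.0919, 0.0321]
orientation: [[1.0, -0.001, 0.025], [-0.025, 0.001, 1.0], [-0.001, -1.0, 0.001]]
wrist_force: [-3.0, 0.4, 6.9]
width: 0.009
```

servo_tool --commands '[[[0, 0, 0], [0.4, 0, 0], 0], [[0, 0, 0], [0.8, 0, 0], 0], [[0, 0, 0], [1.2, 0, 0], 0], [[0, 0, 0], [1.6, 0, 0], 0], [[0, 0, 0], [1.8, 0, 0], 0]]'

```text
time: 8.1
eef_pos: [0.4885, 0.0917, 0.032]
orientation: [[1.0, -0.004, 0.025], [-0.025, 0.002, 1.0], [-0.004, -1.0, 0.002]]
wrist_force: [-5.5, -0.4, 7.6]
width: 0.0091
```

```bash
python3 m5.py 6 .016 212;  python3 -c "
from h import *
crop(load('top6'),190,165,130,95,3,'pics/a.png');crop(load('side6'),205,155,100,95,4,'pics/b.png')
cv2.imwrite('pics/ab6.png',np.hstack([cv2.resize(cv2.imread(f'pics/{q}.png'),(400,300)) for q in 'ab']))"
```

```text
leaf L y n 12 pos 145.32 rms 0.11 skew deg -0.96
leaf R y n 12 pos 26.49 rms 0.07 skew deg -0.19
leg L y n 4 pos 147.08 rms 0.75 skew deg 14.35
leg R y n 21 pos 26.66 rms 0.17 skew deg -0.29
leg far x n 16 pos -4.67 rms 0.03 skew deg 0.11
leg far x left n 8 pos -4.55 rms 0.03 skew deg -0.1
leaf tip x n 30 pos -4.95 rms 0.07 skew deg -0.01
Rleaf tip x n 31 pos -5.28 rms 0.13 skew deg 0.38
leg plane slope deg x,y [0.11 0.12] z mid 15.0 434
t 8.2 pos [0.4892 0.0916 0.032 ] F [-4.1  0.4  8.6] w 0.009 yaw -1.43
 turn [-0.001  0.001 -0.003]  shift cm [-1.77  0.2  -0.3 ] rate pos err mm [-17.7  -2.5  -2. ]
```

View pics/ab6.png

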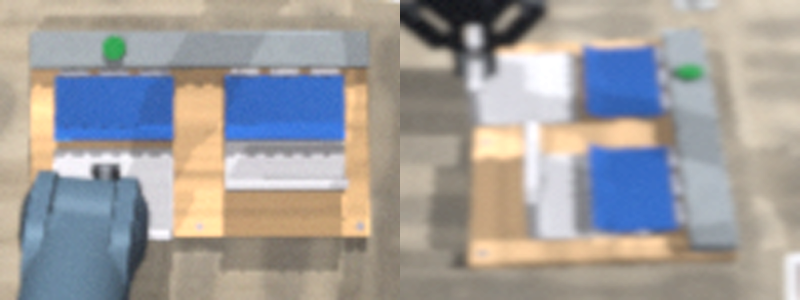

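servo_tool --commands '[[[0, 0, 0], [0.4, 0, -0.02], 0], [[0, 0, 0], [0.8, 0, -0.05], 0], [[0, 0, 0], [1.2, 0, -0.05], 0], [[0, 0, 0], [1.6, 0, -0.05], 0], [[0, 0, 0], [2, 0, -0.05], 0]]'

```text
time: 8.62
eef_pos: [0.5071, 0.0909, 0.032]
orientation: [[1.0, -0.008, 0.024], [-0.024, 0.002, 1.0], [-0.008, -1.0, 0.002]]
wrist_force: [-11.4, 0.9, 16.8]
width: 0.0092
```

servo_tool --commands '[[[0, 0, 0], [0.3, 0, 0], 0], [[0, 0, 0], [0.6, 0, 0], 0], [[0, 0, 0], [0.9, 0, 0], 0], [[0, 0, 0], [1.2, 0, 0], 0], [[0, 0, 0], [1.5, 0, 0], 0]]'

```text
time: 9.03
eef_pos: [0.5215, 0.0905, 0.032]
orientation: [[1.0, -0.009, 0.025], [-0.025, 0.002, 1.0], [-0.009, -1.0, 0.002]]
wrist_force: [-10.8, -0.1, 15.9]
width: 0.0088
```

```bash
sed -i 's/-.115,.085/-.050,.085/' m5.py; python3 m5.py 7 .016 212 | egrep -v far;  python3 -c "
from sub import *
c=load('top7')
line(c,'row',range(212,226),208,.016,'leg L y'); line(c,'row',range(212,226),247,.016,'leg R y')
crop(load('top7'),190,165,130,95,3,'pics/a.png');crop(load('side7'),205,155,100,95,4,'pics/b.png')
cv2.imwrite('pics/ab7.png',np.hstack([cv2.resize(cv2.imread(f'pics/{q}.png'),(400,300)) for q in 'ab']))"
```

```text
leaf L y n 11 pos 145.19 rms 1.49 skew deg 6.4
leaf R y n 12 pos 26.52 rms 0.1 skew deg -0.16
leg L y few 0
leg R y n 22 pos 25.99 rms 0.44 skew deg -1.81
leaf tip x n 30 pos 2.04 rms 2.24 skew deg 5.85
Rleaf tip x n 31 pos -5.3 rms 0.15 skew deg 0.41
leg plane slope deg x,y [-4.35 -0.86] z mid 14.2 104
t 9.13 pos [0.5235 0.0904 0.032 ] F [-6.   0.3 10.3] w 0.009 yaw -1.42
 turn [-0.002  0.001 -0.005]  shift cm [ 1.3   0.19 -0.26] rate pos err mm [12.9 -2.9 -2. ]
leg L y few 0
leg R y n 14 pos 25.9 rms 0.11 skew deg 0.61
```

View pics/ab7.png

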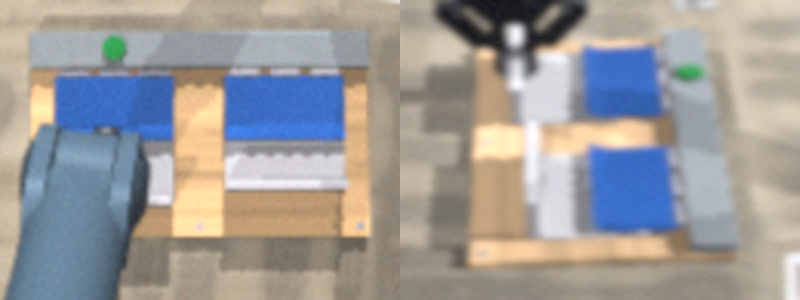

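servo_tool --commands '[[[0, 0, 0], [0.25, 0, 0], 0], [[0, 0, 0], [0.5, 0, 0], 0], [[0, 0, 0], [0.75, 0, 0], 0], [[0, 0, 0], [0.95, 0, 0], 0], [[0, 0, 0], [1.1, 0, 0], 0]]'

```text
time: 9.55
eef_pos: [0.5331, 0.0901, 0.032]
orientation: [[1.0, -0.008, 0.025], [-0.025, 0.002, 1.0], [-0.008, -1.0, 0.002]]
wrist_force: [-9.9, -0.8, 14.6]
width: 0.009
```

servo_tool --commands '[[[0, 0, 0], [0.05, 0, 0], 0], [[0, 0, 0], [0.1, 0, 0], 0], [[0, 0, 0], [0.15, 0, 0], 0], [[0, 0, 0], [0.2, 0, 0], 0], [[0, 0, 0], [0.2, 0, 0], 0]]'

```text
time: 9.97
eef_pos: [0.5346, 0.09, 0.032]
orientation: [[1.0, -0.008, 0.025], [-0.025, 0.002, 1.0], [-0.008, -1.0, 0.002]]
wrist_force: [-8.7, 0.3, 11.9]
width: 0.0086
```

servo_tool --commands '[[[0, 0, 0], [0.05, 0, 0], 0], [[0, 0, 0], [0.1, 0, 0], 0], [[0, 0, 0], [0.15, 0, 0], 0], [[0, 0, 0], [0.2, 0, 0], 0], [[0, 0, 0], [0.2, 0, 0], 0]]'

```text
time: 10.38
eef_pos: [0.5369, 0.09, 0.032]
orientation: [[1.0, -0.008, 0.025], [-0.025, 0.002, 1.0], [-0.008, -1.0, 0.002]]
wrist_force: [-9.4, 0.2, 13.6]
width: 0.0089
```

```bash
cat > st.py <<'E'
from h import *
from meas import topan
from rig import arm
go([*pan2w(-.050,.085),.030],PYAW); s=arm.state(); print("TCP panel mm",topan(np.array(s["eef_pos"])).round(1),"torque",np.round(s["ft_torque"],2))
E
python3 st.py
```

```text
t 10.38 pos [0.5369 0.09   0.032 ] F [-9.4  0.2 13.6] w 0.0089 yaw -1.42
 turn [-0.002  0.001 -0.008]  shift cm [-0.04  0.2  -0.25] rate pos err mm [-0.5 -2.5 -2. ]
TCP panel mm [-49.6  87.5] torque [0.   1.66 0.05]
```

servo_tool --commands '[[[0, 0, 0], [0.05, 0, 0], 0], [[0, 0, 0], [0.1, 0, 0], 0], [[0, 0, 0], [0.15, 0, 0], 0], [[0, 0, 0], [0.2, 0, 0], 0], [[0, 0, 0], [0.2, 0, 0], 0]]'

```text
time: 10.8
eef_pos: [0.5368, 0.09, 0.032]
orientation: [[1.0, -0.013, 0.025], [-0.025, 0.003, 1.0], [-0.013, -1.0, 0.002]]
wrist_force: [-14.1, 0.3, 19.4]
width: 0.0088
```

```bash
python3 st.py
```

```text
t 10.8 pos [0.5368 0.09   0.032 ] F [-14.1   0.3  19.4] w 0.0088 yaw -1.41
 turn [-0.002  0.001 -0.013]  shift cm [-0.03  0.2  -0.26] rate pos err mm [-0.4 -2.6 -2. ]
TCP panel mm [-49.6  87.6] torque [ 0.05  2.33 -0.05]
```

servo_tool --commands '[[[0, 0, 0], [0, 0.02, 0], 0], [[0, 0, 0], [0, 0.05, 0], 0], [[0, 0, 0], [0, 0.07, 0], 0], [[0, 0, 0], [0, 0.07, 0], 0], [[0, 0, 0], [0, 0.07, 0], 0]]'

```text
time: 11.22
eef_pos: [0.5368, 0.09, 0.032]
orientation: [[1.0, -0.013, 0.025], [-0.025, 0.003, 1.0], [-0.013, -1.0, 0.003]]
wrist_force: [-16.7, 1.0, 24.3]
width: 0.0093
```

```bash
python3 st.py; python3 - <<'E'
from sub import *
cap('8'); c=load('top8')
line(c,'row',range(194,206),246,.022,"leaf R y");line(c,'row',range(211,222),246,.016,"leg R y")
line(c,'row',range(194,206),301,.022,"Rleaf R y");line(c,'row',range(211,220),301,.016,"fitted R y")
line(c,'row',range(194,206),264,.022,"Rleaf L y");line(c,'row',range(211,220),264,.016,"fitted L y")
line(c,'col',range(267,298),224,.062,"fitted upstand near x",4); line(c,'col',range(239,246),224,.062,"our upstand near x",4)
line(c,'col',range(267,298),209,.03,"Rleaf tip",4); line(c,'col',range(239,246),209,.03,"our leaf tip",4)
s=load('side8')
for n,q in(('top',c),('side',s)):
    P=cloud(q);im=q["pixels"].astype(int);d=im[...,0]-im[...,2];pp=topan(P)
    for lab,y0 in(("ourleaf",85),("Rleaf",-85)):
        m=(d>35)&(abs(pp[...,1]-y0)<55)&(pp[...,0]>10)&(pp[...,0]<50); print(n,lab,"flat z",(P[m][:,2].mean()*1000).round(2),m.sum(),end=' | ')
        m=(d>35)&(abs(pp[...,1]-y0)<55)&(pp[...,0]<3)&(pp[...,0]>-6); print("lip z",(P[m][:,2].mean()*1000).round(2),m.sum())
    for lab,(a,b) in(("our upst",(30,140)),("fit upst",(-140,-30))):
        m=(abs(d)<14)&(P[...,2]>.05)&(P[...,2]<.068)&(pp[...,0]<-35)&(pp[...,0]>-75)&(pp[...,1]>a)&(pp[...,1]<b)&(im.min(-1)>100)
        if m.sum()>8:
            f=np.polyfit(pp[m][:,1],pp[m][:,0],1); print(n,lab,m.sum(),"x mean",pp[m].mean(0).round(1),"slope deg",np.degrees(f[0]).round(2))
crop(c,190,165,130,95,3,'pics/a.png');crop(s,205,155,100,95,4,'pics/b.png')
cv2.imwrite('pics/ab8.png',np.hstack([cv2.resize(cv2.imread(f'pics/{q}.png'),(400,300)) for q in 'ab']))
E
```

```text
t 11.22 pos [0.5368 0.09   0.032 ] F [-16.7   1.   24.3] w 0.0093 yaw -1.42
 turn [-0.003  0.001 -0.013]  shift cm [-0.03  0.2  -0.26] rate pos err mm [-0.4 -2.5 -2. ]
TCP panel mm [-49.7  87.6] torque [-0.03  2.69  0.03]
leaf R y n 12 pos 26.41 rms 0.14 skew deg -0.08
leg R y n 11 pos 25.83 rms 0.11 skew deg 1.37
Rleaf R y n 11 pos -143.64 rms 0.24 skew deg 0.3
fitted R y n 9 pos -144.55 rms 0.19 skew deg 1.12
Rleaf L y n 12 pos -24.94 rms 0.05 skew deg -0.61
fitted L y n 9 pos -23.74 rms 0.14 skew deg 1.74
fitted upstand near x n 31 pos -56.37 rms 0.13 skew deg 0.08
our upstand near x n 7 pos -55.3 rms 0.2 skew deg 0.2
Rleaf tip n 28 pos -5.25 rms 0.07 skew deg 0.22
our leaf tip n 7 pos -4.96 rms 0.03 skew deg 1.4
top ourleaf flat z 21.35 328 | lip z 47.66 15
top Rleaf flat z 21.1 459 | lip z 24.59 80
top our upst 16 x mean [-49.5  38. ] slope deg 5.95
top fit upst 100 x mean [-50.1 -80.8] slope deg -0.58
side ourleaf flat z 22.02 232 | lip z 25.26 52
side Rleaf flat z 21.88 304 | lip z 25.16 69
side our upst 34 x mean [-50.8  82.2] slope deg -0.04
side fit upst 65 x mean [-51.8 -87.8] slope deg 0.83
```

View pics/ab8.png

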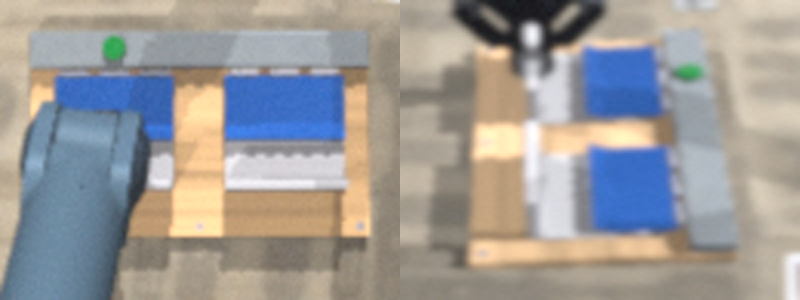

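```bash
python3 -c "
from rig import arm
print(arm.hand_in()); s=arm.state(); print(s['time'],s['eef_pos'],s['wrist_force'],s['width'])"
```

```text
the job is handed in; nothing more can be done
None
the job is handed in; nothing more can be done
```

I slid the loose trim under the free left leaf until it came home against the stop. I handed the job in at about 11.3 s, with the trim still gripped and pressed flat. I got no state reading after handing in; the figures below are from just before it.

- **Home:** the trim stopped moving as I pushed further, at tool position x = −49.7 mm on the panel (expected −50 mm). Its upstand stands 1.07 mm further in than the fitted trim's, against the 1 mm expected.
- **Ends:** compared with how the fitted trim sits under its leaf, the ends are within about 0.5 mm of level. This comes from the right end only, because the arm hid the left end in the top view.
- **Square:** the tool's yaw is −1.42° and the panel's is about −1.47°. The camera's direct readings of the upstand's angle did not agree: the side view showed about 0° and the top view about 6°. The top view had only 16 usable pixels, so I discounted it. My squareness claim rests on the tool yaw and the even seating against the stop.
- **Press:** about 24 N down and 17 N towards the stop, with a grip opening of 9 mm.
- **Leaves:** the free leaf's flat part and lip are level with the other leaf's in the side view, within 0.2 mm. The top view's reading of its lip was spoiled by the arm.
- **Other things on the bench:** I kept clear of them but did not measure them again at the end.

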